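# Slide the pill case home between the glasses stand and the timer

### The arm

A 6-joint arm with a two-finger parallel gripper is mounted at the origin on the work surface. World frame = base frame: x ahead of the robot, y to its left, z up, the work surface at z = 0. Lengths are in m, angles in degrees, forces in N, time in s.
With the tool pointing down it reaches from about 0.3 to 0.95 m from the base axis. Payload 3.1 kg.
Tool frame: the origin (TCP) lies at the very end of the fingers, on their centre line; the grasp point (between the pads) lies 19 mm behind it; z points along the fingers, y is the line along which they close (so a half turn about z gives the same grasp; the last joint's range is limited). The gripper opens to 85 mm and grips with 20 to 120 N. Pads are 22 mm wide; open, the fingers measure 114 mm over their backs; the gripper's body (76 mm by 85 mm) begins 54 mm behind the grasp point. The pads swing forward as they close: fully open they stand 13 mm farther back than shut.
Start: joints at [69.975, 17.653, 93.61, -0, 68.738, -3.994], TCP at [0.173, 0.601, 0.231] pointing down, gripper open.
Joint ranges: [-175.34, 175.34], [-45.06, 112.39], [2.9, 150.54], [-68.45, 248.45], [3.09, 151.38], [-168.51, 168.51]. Speed limits (degrees/s): [159.86, 159.86, 180, 180, 180, 180].

### API

Orientations are given as [roll, pitch, yaw] about the fixed x, y, z axes, in that order (R = Rz(yaw) Ry(pitch) Rx(roll)).
In Python, from cell import r, viewer, ticket gives the robot as it stands. The module is installed in compiled form; this text tells all that it offers.
- The arm moves only by the tool play_rows, never from a script. Its arguments are lists of equal length, an entry for each row: "offset": the shift along the world's x, y, z normalised to -1 to 1, where 1 is 0.2 m, a list of three; "rotation": the turn, a rotation vector about the world's x, y, z normalised to -1 to 1, where 1 is pi rad, a list of three. A call has 1 to 10 rows; each row shifts and turns the commanded pose from where the row before left it; what a row does not reach is not made up. A row lasts 1/8 s, in which the tool goes at most 62.5 mm and 10.7 degrees, less where a joint would pass 70% of its speed; a pose out of reach is approached as far as the arm can. A call with a number of a shift or a turn outside -1 to 1 is refused whole. A call with a gripper value outside its range is refused whole. "fingers" is the closure, from -1 (fully open) to 1 (shut), set as the call begins (left out, the last holds). The fingers move at their own pace and stop on an object; the grip force is fixed at half the most. Time passes only in rows, so rows that do not move let the fingers close. It gives the time, the measured TCP pose, the force, the opening and the grip force at its end, in the units of the state.
- r.observe(): the state, without advancing time (a new reading comes with each control period).
- viewer.get_image(name): name is "scene" or "top"; returns a dict with "pixels" (400x640x3 uint8, blue, green, red), "depth" (400x640 float32, m along the optical axis (not along the pixel's ray), 0 where there is no reading), "fovy" (degrees; the focal length in pixels is half the picture's height over the tangent of half this angle, whatever the lens; pixels are square), "cx", "cy" (the principal point, pixels), "eye" and "rotation" of the camera in the world. Camera axes: x right, y down, z forward; pixel columns grow to the right and rows downward; lengths in m; the calibration is good to about 2 mm. A picture is of the moment at which its call begins.
- ticket.finish_job(): hands the job in; it is judged then, once.
Trained networks look in the newest picture that a camera, given by its name, has taken for a name from the list of things; names that differ only in an ending like _2 or _b are one class to them, and where a whole thing is asked for, a point or a joint stands for the part that bears it (a point fixed in the world has none). Each returns a list of dicts, best first, with "conf" (0 to 1); they miss things now and then, are a little off and sometimes report something else, mostly with a low value. They report only what shows in the picture. A call takes as long as a camera call. They do not tell look-alikes from the thing itself.
- viewer.regions_of(camera, label): "pixels" (400x640 bool, what is visible of it) and "pixel" ([column, row] in pixels, amid what is visible of it).
The state is a dict: "clock": time; "joint_pos": joint angles; "qvel": joint speeds; "joint_torque": joint torques, N m; "position": TCP position; "eef_rot": TCP orientation; "force": force on the tool from outside, world axes, zero at the start; "ft_torque": the same for the moment, N m; "gripper_width": opening from 0.0 (shut) to 1.0 (fully open); "gripper_force": force on a finger pad.
Only numpy, scipy, OpenCV 4.12 (cv2) and the standard library are available. Lean on these libraries where they do the work, as an engineer would, in place of code of your own. Each camera call takes 0.05 s, during which the arm holds its last target. There are 200 camera calls.

### The job

Push the pill case with the fingers along the tray, through the narrow gap between the reading-glasses stand and the kitchen timer, until it is completely past them and lies flush against the end rim of the tray beyond. Only push it, gently: it stays flat on the tray floor and is never lifted. Leave the eyedrop bottles and the spoon rest where they are.

Things in the scene. Friction and masses are not known exactly. Their poses are not given: they have to be found in the camera images.
- case: Loose flat cream pill case with six clear lids: 56 wide (its x) x 92 long (its y) x 22 mm high, corner radius 4, about 90 g. Origin: centre of its underside, z up. It starts on the tray floor before the gap, off the gap's line by up to 25 mm and turned by up to 0.25 rad from the tray's axes.
- tray: Fixed grey moulded tray. Origin: middle of the gap, on the underside; +y is the way the case is pushed. Floor 4 mm thick, rims 6 mm thick, 14 mm high from the underside. Inner faces of the case's lane: x = -115 and +115, y = -250 and y = +140 mm (the end rim where it must finish: case fully home has its origin at tray y = +94). Beyond x = +115 a side channel, x 121 to 195, holds bottles and spoon rest.
- stand: White plastic stand for reading glasses, fixed on the tray floor beside the gap, at tray y = 0 and x = -63 or +63 mm. Foot 64 x 64 mm with 12 mm corner radii, 24 mm high; two cheeks and a nose saddle rise to 42 mm. Origin: centre of its underside. The gap between it and the timer is 62 mm wide, centred on tray x = 0.
- timer: Round blue kitchen timer, 64 mm in diameter, lying on its back, fixed on the tray floor at the other side of the gap (tray y = 0, x = +63 or -63 mm). 42 mm high with its white dial and grip bar. Origin: centre of its underside.
- bottle1: Loose eyedrop bottle, 25 mm in diameter, 52 mm high, standing in the tray's side channel. Origin: centre of its underside. Leave alone.
- bottle2: Loose eyedrop bottle, 25 mm in diameter, 52 mm high, standing in the tray's side channel. Origin: centre of its underside. Leave alone.
- bottle3: Loose eyedrop bottle, 25 mm in diameter, 52 mm high, standing in the tray's side channel. Origin: centre of its underside. Leave alone.
- spoon_rest: Loose white ceramic spoon rest lying in the tray's side channel: round dish 62 mm in diameter, 12 mm high, with a 20 mm wide tab reaching 61 mm from the centre. Origin: centre of the dish's underside. Leave alone.
There are look-alikes about, which are no part of the job. There is more than one size of the case; the one meant has the size given above.

How it is judged (in metres and radians):
On the way:
1. the case lies in the gap, between the stand and the timer, flat on the floor (y of case in the frame of tray between -0.04 and 0.04 m and x of case in the frame of tray between -0.01 and 0.01 m and z of case in the frame of tray below 0.008 m), for 0.1 s.
At the end, for the whole second after the job is handed in: The case lies flat and still on the tray floor past the stand and the timer, its leading end against the end rim (within 6 mm), in line with the tray to 0.12 rad and within 40 mm of the lane's middle (y of case in the frame of tray between 0.088 and 0.098 m and x of case in the frame of tray between -0.04 and 0.04 m and z of case in the frame of tray below 0.007 m and angle between the y axis of case and the y axis of tray, either way round below 0.12 rad and angle between case's own z axis and vertical below 0.05 rad and linear speed of case below 0.01 m/s); the robot touches nothing.
It fails at once if the case was lifted (over 6 mm) or tipped (z of case in the frame of tray above 0.01 m or angle between case's own z axis and vertical above 0.2 rad).
It fails at once if the case was shot along (over 0.5 m/s) (linear speed of case above 0.5 m/s).
It fails at once if an eyedrop bottle was shifted more than 12 mm or tipped (distance of any of bottle1, bottle2, bottle3 from where it was at the start of the episode above 0.012 m or angle between any of bottle1, bottle2, bottle3's own z axis and vertical above 0.25 rad).
It fails at once if the spoon rest was shifted more than 12 mm or tipped (distance of spoon_rest from where it was at the start of the episode above 0.012 m or angle between spoon_rest's own z axis and vertical above 0.25 rad).
It also fails if it takes over 72 s, if anything falls off the work surface, if the arm or the gripper's body presses on something with over 40 N, if the wrist force passes 120 N, or if a joint passes its speed limit or range.

## Working session

There is one attempt and no reset: what is moved stays moved. The work goes in short steps, Python scripts to look and compute and a tool call to move; the robot and the scene stay as the last step left them, time stands still between calls to the robot, and variables do not carry over. Pictures are saved under pics/ and viewed, at most 10 in all, crops included, and the job is handed in when it is done.

Besides the shell and the picture viewer there is one more tool, called after "Request:" as a command line: name --argument value ..., lists and objects as JSON in quotes. play_rows: Moves the arm, as the interface text tells. Its arguments: {"type":"object","properties":{"offset":{"type":"array"},"rotation":{"type":"array"},"fingers":{"type":"number"}},"required":["offset","rotation"]}

```bash
mkdir -p pics
cat > h.py <<'E'
import numpy as np, cv2
from cell import r, viewer, ticket
def pts(im):
    d=im["depth"]; f=200/np.tan(np.radians(im["fovy"])/2)
    v,u=np.mgrid[0:400,0:640]
    c=np.dstack([(u-im["cx"])/f*d,(v-im["cy"])/f*d,d])
    return c@np.array(im["rotation"]).T+np.array(im["eye"])
E
python3 - <<'E'
from h import *
for n in("top","scene"):
    im=viewer.get_image(n); cv2.imwrite(f"pics/{n}0.png",im["pixels"]); P=pts(im)
    print(n,im["fovy"],im["eye"])
    for l in("case","tray","stand","timer","bottle1","spoon_rest"):
        for q in viewer.regions_of(n,l):
            m=q["pixels"]&(im["depth"]>0)
            print(l,round(q["conf"],2),np.round(q["pixel"]),m.sum(),np.round(np.median(P[m],0),3) if m.any() else'')
print(r.observe())
E
```

```text
Traceback (most recent call last):
  File "h.py", line 7, in pts
    return c@np.array(im["rotation"]).T+np.array(im["eye"])
           ~~~~~~~~~~~~~~~~~~~~~~~~~~~~^~~~~~~~~~~~~~~~~~~~
ValueError: operands could not be broadcast together with shapes (400,640) (3,)
```

```bash
cat > h.py <<'E'
import numpy as np, cv2
from scipy.spatial.transform import Rotation as Ro
from cell import r, viewer, ticket
def pts(im):
    d=im["depth"]; f=200/np.tan(np.radians(im["fovy"])/2)
    v,u=np.mgrid[0:400,0:640]
    c=np.dstack([(u-im["cx"])/f*d,(v-im["cy"])/f*d,d])
    return c@Ro.from_euler("xyz",im["rotation"],degrees=True).as_matrix().T+np.array(im["eye"])
E
python3 - <<'E'
from h import *
for n in("top","scene"):
    im=viewer.get_image(n); cv2.imwrite(f"pics/{n}0.png",im["pixels"]); P=pts(im)
    print(n,im["fovy"],im["eye"],im["rotation"])
    for l in("case","tray","stand","timer","bottle1","spoon_rest"):
        for q in viewer.regions_of(n,l):
            m=q["pixels"]&(im["depth"]>0)
            print(l,round(q["conf"],2),np.round(q["pixel"]),m.sum(),np.round(np.median(P[m],0),3) if m.any() else'')
print(r.observe())
E
```

```text
top 56.15020188524303 [ 0.48249448 -0.06097556  0.83037064] [-174.63994126   -0.86024516  -88.54262258]
case 0.97 [421. 204.] 2195 [ 0.536 -0.283  0.031]
case 0.92 [366. 289.] 664 [ 0.343 -0.17   0.017]
case 0.65 [304. 178.] 1192 [ 0.579 -0.028  0.027]
tray 0.67 [270. 158.] 22667 [0.627 0.047 0.004]
tray 0.21 [301.  93.] 151 [ 0.769 -0.023  0.036]
stand 0.63 [248. 207.] 922 [0.512 0.079 0.029]
timer 0.89 [238. 152.] 737 [0.632 0.106 0.032]
bottle1 0.52 [302.  95.] 140 [ 0.769 -0.023  0.037]
bottle1 0.51 [321.  90.] 141 [ 0.779 -0.066  0.036]
bottle1 0.51 [268.  98.] 130 [0.749 0.046 0.036]
spoon_rest 0.97 [227. 116.] 720 [0.722 0.155 0.01 ]
spoon_rest 0.41 [303.  94.] 140 [ 0.769 -0.023  0.037]
scene 42.840846616053014 [ 1.36632759 -0.1131876   0.61736213] [-126.18435997   -0.18569812   86.98505844]
case 0.81 [272. 151.] 422 [ 0.353 -0.172  0.015]
case 0.7 [344. 213.] 1273 [ 0.595 -0.029  0.024]
case 0.59 [210. 201.] 2341 [ 0.556 -0.284  0.028]
tray 0.84 [381. 241.] 20262 [0.664 0.036 0.003]
stand 0.67 [395. 191.] 962 [0.535 0.076 0.027]
timer 0.75 [423. 224.] 867 [0.652 0.105 0.029]
[... 241 characters left out ...]
0.154 0.009]
{'clock': 0.75, 'joint_pos': array([ 6.99780889e+01,  1.76500997e+01,  9.36052747e+01,  1.39297646e-03,
        6.87386133e+01, -3.99280881e+00]), 'qvel': array([-0.05886258,  0.09428732, -0.04341676, -0.10008557, -0.05850285,
       -0.06957504]), 'joint_torque': array([ 6.86503136e-04, -4.15177202e+01, -2.77049428e+01, -2.77797079e-05,
        4.14571523e-04,  3.76064193e-07]), 'position': array([0.17260702, 0.60074319, 0.23133981]), 'eef_rot': array([ 1.79993912e+02, -8.76425231e-04,  1.63970393e+02]), 'force': array([-0.42144321, -0.54606706, -0.32328026]), 'ft_torque': array([-0.05272874,  0.05906842, -0.02589823]), 'gripper_force': 0.0, 'gripper_width': 1.0014581406009244}
```

View pics/top0.png

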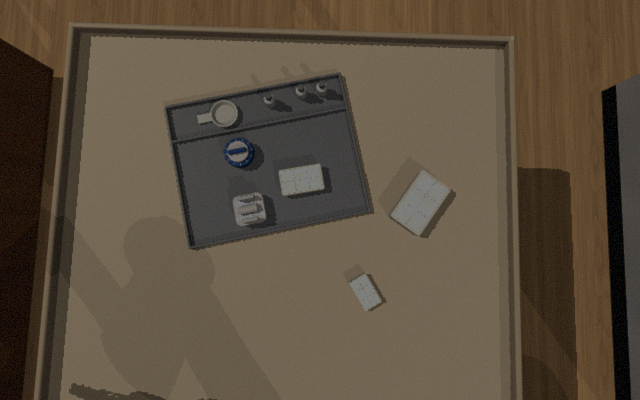

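View pics/scene0.png

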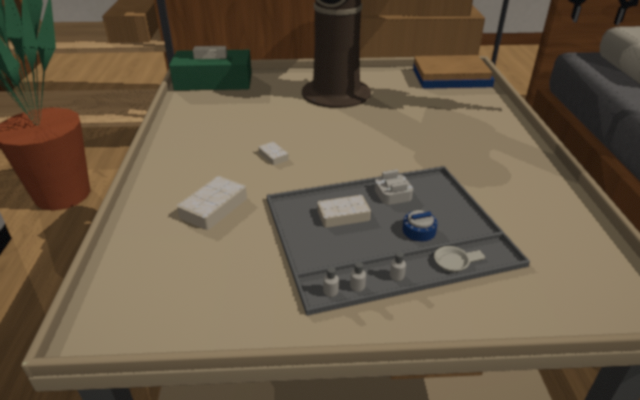

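The candidates for the case are, in the top view: the large one at (421,204), the small one at (366,289), both outside the tray, and the one in the tray at (304,178). The tray one fits the description, so I'll check its size and measure.

```bash
cat >> h.py <<'E'
def reg(n,l,near=None):
    q=viewer.regions_of(n,l)
    if near is not None and q: q.sort(key=lambda a:np.hypot(*(np.array(a["pixel"])-near)))
    return q[0]["pixels"] if q else None
def rect(p):
    (c,(w,h),a)=cv2.minAreaRect((p[:,:2]*1000).astype(np.float32))
    if w<h: w,h,a=h,w,a+90
    return np.round(c,1),round(w,1),round(h,1),round((a+90)%180-90,2)
E
python3 - <<'E'
from h import *
for n in("top","scene"):
    im=viewer.get_image(n);P=pts(im)
    if n=="top": cv2.imwrite("pics/crop1.png",cv2.resize(im["pixels"][70:250,160:460],None,fx=2.6,fy=2.6,interpolation=2))
    t=reg(n,"tray"); H=P[t]; print(n,"tray z pct",np.percentile(H[:,2],[5,25,50,75,95]).round(4)); print(rect(H[(H[:,2]>.010)&(H[:,2]<.018)]), rect(H))
    near=[304,178] if n=="top" else [344,213]
    m=cv2.dilate(reg(n,"case",near).astype(np.uint8),np.ones((7,7)))>0
    H=P[m]; H=H[(H[:,2]>.0215)&(H[:,2]<.033)]; print("case",rect(H),np.median(H[:,2]),len(H), "mean",H.mean(0))
    for l in("stand","timer"):
        m=cv2.dilate(reg(n,l).astype(np.uint8),np.ones((7,7)))>0
        H=P[m]; H=H[H[:,2]>.018]; print(l,rect(H),cv2.minEnclosingCircle((H[:,:2]*1000).astype(np.float32)))
E
```

```text
top tray z pct [0.0017 0.0033 0.0043 0.0056 0.0139]
(array([626.6,  51.1]), 402.4, 322.6, -76.88) (array([627. ,  52.5]), 410.8, 333.3, -76.76)
case (array([580.1, -27.9]), 91.8, 56.4, -78.96) 0.02669190907648722 1100 mean [ 0.5797926  -0.02787285  0.02672111]
stand (array([515.2,  27.6]), 175.2, 70.4, -88.39) ((507.700927734375, 27.21384048461914), 91.72105407714844)
timer (array([580.8,  28.4]), 258.4, 62.5, 55.88) ((568.3761596679688, 36.727203369140625), 130.08274841308594)
scene tray z pct [0.001  0.0022 0.0031 0.0044 0.0126]
(array([627.4,  50.3]), 402.1, 325.2, -76.73) (array([888.4,  75.6]), 922.9, 452.4, 4.56)
case (array([580.5, -28.8]), 92.8, 60.9, -78.89) 0.025176399270111616 882 mean [ 0.58339621 -0.02884209  0.0251484 ]
stand (array([923.1,   5.8]), 914.7, 75.8, -10.3) ((920.561767578125, -8.096752166748047), 457.9862365722656)
timer (array([990.1,  16.9]), 793.7, 62.6, -14.57) ((984.685546875, -3.9600296020507812), 396.9652404785156)
```

View pics/crop1.png

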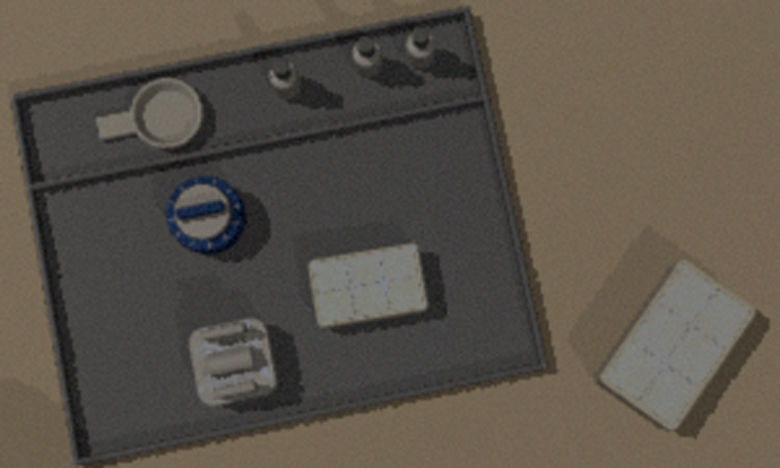

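The crop confirms it: the case in the tray measures 92 x 56 mm (the others don't match). From the fits, the case is at about tray (-23, -121) mm, turned about -2°. The plan is to push it sideways in tray +x onto the gap's line, then push from behind.

Request:
play_rows --offset '[[0.1275, -0.229, 0], [0.1275, -0.229, 0], [0.1275, -0.229, 0], [0.1275, -0.229, 0], [0.1275, -0.229, 0], [0.1275, -0.229, 0], [0.1275, -0.229, 0]]' --rotation '[[0, 0, 0.0116], [0, 0, 0.0116], [0, 0, 0.0116], [0, 0, 0.0116], [0, 0, 0.0116], [0, 0, 0.0116], [0, 0, 0.0116]]' --fingers -0.1

```text
clock: 2.12
position: [0.3519, 0.2787, 0.2316]
eef_rot: [180.0, 0.1, 178.7]
force: [0.1, 0.7, -0.0]
gripper_width: 0.547
gripper_force: 0.0
```

Request:
play_rows --offset '[[0.1275, -0.229, 0], [0.1275, -0.229, 0], [0.1275, -0.229, 0], [0.1275, -0.229, 0], [0.1275, -0.229, 0], [0.1275, -0.229, 0], [0.1275, -0.229, 0], [0, 0, 0]]' --rotation '[[0, 0, 0.0116], [0, 0, 0.0116], [0, 0, 0.0116], [0, 0, 0.0116], [0, 0, 0.0116], [0, 0, 0.0116], [0, 0, 0.0116], [0, 0, 0]]'

```text
clock: 3.12
position: [0.5313, -0.0436, 0.2316]
eef_rot: [-179.9, 0.1, -167.1]
force: [0.6, 0.5, -0.1]
gripper_width: 0.547
gripper_force: 0.0
```

```bash
cat >> h.py <<'E'
YAW=13.2; O=np.array([.5753,.0953]); c,s=np.cos(np.radians(YAW)),np.sin(np.radians(YAW)); M=np.array([[c,s],[-s,c]])
tt=lambda p:M@(np.array(p)[:2]-O)*1000
ww=lambda p:M.T@np.array(p)/1000+O
def st():
    o=r.observe(); print("t",round(o["clock"],2),"tcp",np.round(o["position"],4),"tray",tt(o["position"]).round(1),"yaw",o["eef_rot"].round(2),"F",np.round(o["force"],1),"w",round(o["gripper_width"],3)); return o
def case(n="top",near=None):
    im=viewer.get_image(n);P=pts(im); m=cv2.dilate(reg(n,"case",near).astype(np.uint8),np.ones((7,7)))>0
    H=P[m]; H=H[(H[:,2]>.0215)&(H[:,2]<.033)]; C,w,h,a=rect(H); print(n,"case tray",tt(C/1000).round(1),w,h,"rel ang",((a-YAW)%180-90).round(2))
E
python3 - <<'E'
from h import *
o=st()
w=ww([-75,-121]); print("delta norm",(w-o["position"][:2])/.2)
case("top",[304,178]);case("scene",[344,213])
# stand/timer: points above floor around expected places
for n in("top","scene"):
    im=viewer.get_image(n);P=pts(im);T=((P[...,:2]-O)@M.T)*1000
    for nm,x in(("stand",-63),("timer",63)):
        k=(abs(T[...,0]-x)<45)&(abs(T[...,1])<45)&(P[...,2]>.02)&(P[...,2]<.06)
        q=T[k]; print(n,nm,q.min(0).round(1),q.max(0).round(1),np.percentile(q,[1,99],axis=0).round(1).tolist())
E
```

```text
t 3.12 tcp [ 0.5313 -0.0436  0.2316] tray [ -74.5 -125.2] yaw [-1.7992e+02  8.0000e-02 -1.6706e+02] F [ 0.6  0.5 -0.1] w 0.547
delta norm [-0.0071574   0.02008048]Traceback (most recent call last):
  File "<stdin>", line 4, in <module>
  File "h.py", line 24, in case
    H=P[m]; H=H[(H[:,2]>.0215)&(H[:,2]<.033)]; C,w,h,a=rect(H); print(n,"case tray",tt(C/1000).round(1),w,h,"rel ang",((a-YAW)%180-90).round(2))
                                                                                                                      ^^^^^^^^^^^^^^^^^^^^^^
AttributeError: 'float' object has no attribute 'round'
```

```bash
sed -i 's/((a-YAW)%180-90).round(2)/round((a-YAW)%180-90,2)/' h.py
python3 - <<'E'
from h import *
for n,k in(("top",[304,178]),("scene",[344,213])):
    try: case(n,k)
    except Exception as e: print(n,e)
for n in("top","scene"):
    im=viewer.get_image(n);P=pts(im);T=((P[...,:2]-O)@M.T)*1000
    cv2.imwrite(f"pics/b_{n}.png",im["pixels"])
    for nm,x in(("stand",-63),("timer",63)):
        k=(abs(T[...,0]-x)<45)&(abs(T[...,1])<45)&(P[...,2]>.02)&(P[...,2]<.06)
        q=T[k]
        if len(q): print(n,nm,np.percentile(q,[0,1,99,100],axis=0).round(1).tolist())
E
```

```text
top case tray [-123.9 -362. ] 124.9 76.2 rel ang 42.77
scene case tray [ -22.5 -121.9] 92.8 61.8 rel ang -2.37
top stand [[-95.4, -32.0], [-95.1, -30.9], [-49.4, 31.4], [-47.1, 32.2]]
scene stand [[-94.9, -33.3], [-90.9, -32.6], [-30.0, 30.4], [-28.5, 31.7]]
scene timer [[29.4, -32.9], [36.7, -31.8], [94.6, 27.8], [97.3, 30.4]]
```

Request:
play_rows --offset '[[-0.007, 0.02, -0.2], [0, 0, -0.2], [0, 0, -0.2], [0, 0, -0.2], [0, 0, -0.13], [0, 0, -0.1], [0, 0, -0.05], [0, 0, -0.03], [0, 0, 0], [0, 0, 0]]' --rotation '[[0, 0, 0.0014], [0, 0, 0], [0, 0, 0], [0, 0, 0], [0, 0, 0], [0, 0, 0], [0, 0, 0], [0, 0, 0], [0, 0, 0], [0, 0, 0]]'

```text
clock: 4.78
position: [0.5291, -0.0366, 0.0101]
eef_rot: [-180.0, 0.1, -166.5]
force: [0.1, -0.4, 0.5]
gripper_width: 0.549
gripper_force: 0.0
```

Run:
```python
from h import *
o=st(); case("scene",[344,213])
im=viewer.get_image("scene");P=pts(im);cv2.imwrite("pics/c1.png",cv2.resize(im["pixels"][100:320,200:520],None,fx=2.4,fy=2.4))
```

```text
t 4.78 tcp [ 0.5291 -0.0366  0.0101] tray [ -75.1 -117.8] yaw [-1.7996e+02  9.0000e-02 -1.6654e+02] F [ 0.1 -0.4  0.5] w 0.549
scene case tray [ -29.3 -121.5] 93.1 72.3 rel ang -1.49
```

View pics/c1.png

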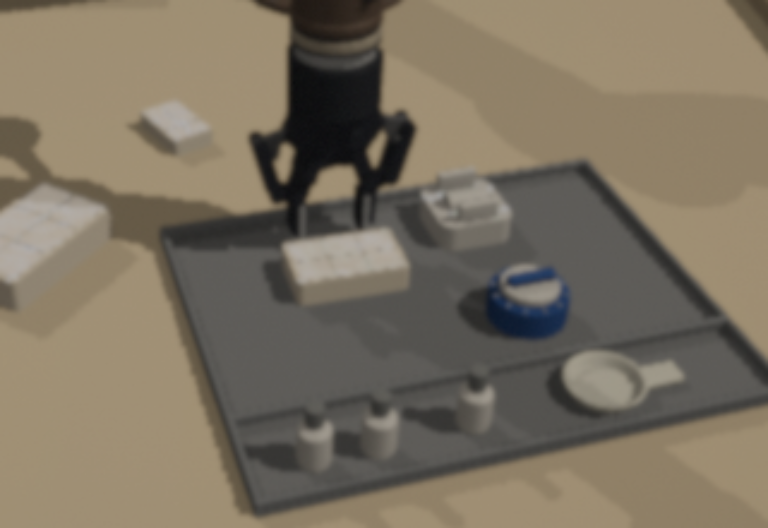

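The gripper stands in the lane beside the case's far long side (fingers near crop (300,220) and (365,215)). Next I'll push it in tray +x.

Request:
play_rows --offset '[[0.0035, -0.0155, 0], [0.0182, 0.0043, 0], [0.0182, 0.0043, 0], [0.0182, 0.0043, 0], [0.0182, 0.0043, 0], [0.0182, 0.0043, 0], [0.0182, 0.0043, 0], [0.0182, 0.0043, 0], [0.0182, 0.0043, 0], [0, 0, 0]]' --rotation '[[0, 0, -0.0014], [0, 0, 0], [0, 0, 0], [0, 0, 0], [0, 0, 0], [0, 0, 0], [0, 0, 0], [0, 0, 0], [0, 0, 0], [0, 0, 0]]'

```text
clock: 6.18
position: [0.5588, -0.0327, 0.0094]
eef_rot: [-180.0, 0.1, -166.8]
force: [0.1, 0.8, 0.3]
gripper_width: 0.549
gripper_force: 0.0
```

```bash
cat >> h.py <<'E'
# top-face fit restricted to case's top plane and bright colour
def case2(n="scene",box=((-60,60),(-180,160))):
    im=viewer.get_image(n);P=pts(im);T=((P[...,:2]-O)@M.T)*1000
    k=reg(n,"case",None); best=None
    for q in viewer.regions_of(n,"case"):
        m=q["pixels"]; t=np.median(T[m],0)
        if abs(t[0])<60 and -200<t[1]<160:
            H=T[m&(P[...,2]>.0225)&(P[...,2]<.031)]
            (C,(w,h),a)=cv2.minAreaRect(H.astype(np.float32))
            if w<h:w,h,a=h,w,a+90
            print(n,"c2",np.round(C,1),round(w,1),round(h,1),round(a%180-90,2),"mean",H.mean(0).round(1),"pct",np.percentile(H,[1,99],axis=0).round(1).tolist())
E
python3 - <<'E'
from h import *
o=st(); case2("scene"); case2("scene"); case2("top")
E
```

```text
t 6.17 tcp [ 0.5588 -0.0327  0.0094] tray [ -45.3 -120.8] yaw [-1.7998e+02  6.0000e-02 -1.6680e+02] F [0.1 0.8 0.3] w 0.549
scene c2 [  -5.  -120.8] 92.9 59.8 -0.33 mean [  -3.  -122.2] pct [[-32.8, -166.8], [23.8, -76.0]]
scene c2 [  -5.7 -121.1] 92.5 61.3 0.71 mean [  -3.1 -121.9] pct [[-33.2, -166.3], [23.5, -76.2]]
```

Request:
play_rows --offset '[[0.0097, 0.0023, 0], [0.0097, 0.0023, 0], [0, 0, 0], [-0.05, -0.012, 0], [-0.05, -0.012, 0], [0, 0, 0.2], [0, 0, 0.2], [-0.1, -0.3, 0.1], [-0.1, -0.3, 0], [0, 0, 0]]' --rotation '[[0, 0, 0], [0, 0, 0], [0, 0, 0], [0, 0, 0], [0, 0, 0], [0, 0, 0], [0, 0, 0], [0, 0, -0.055], [0, 0, -0.055], [0, 0, 0]]' --fingers -0.1

```text
clock: 7.88
position: [0.5016, -0.1559, 0.1086]
eef_rot: [-179.9, 0.0, 173.1]
force: [-0.0, 0.8, 0.3]
gripper_width: 0.55
gripper_force: 0.0
```

Run:
```python
from h import *
o=st(); case2("scene"); case2("top"); case2("top")
```

```text
t 7.88 tcp [ 0.5016 -0.1559  0.1086] tray [-129.1 -227.7] yaw [-1.7994e+02  3.0000e-02  1.7306e+02] F [-0.   0.8  0.3] w 0.55
scene c2 [  -2.1 -120.8] 92.9 58.9 -0.44 mean [ 1.000e-01 -1.216e+02] pct [[-29.7, -166.0], [26.5, -75.9]]
top c2 [  -2.4 -120.1] 91.6 56.2 0.24 mean [  -2.9 -119.9] pct [[-30.0, -164.6], [24.7, -75.2]]
top c2 [  -2.4 -120.3] 91.7 56.1 -0.16 mean [  -2.7 -120.2] pct [[-30.0, -165.3], [25.1, -75.3]]
```

Request:
play_rows --offset '[[0.082, 0.047, 0], [0.082, 0.047, 0], [0.082, 0.047, 0], [0.082, 0.047, 0], [0.082, 0.047, 0], [0.082, 0.047, 0], [0.082, 0.047, 0], [0, 0, 0], [0, 0, 0]]' --rotation '[[0, 0, -0.0555], [0, 0, -0.0555], [0, 0, -0.0555], [0, 0, -0.0555], [0, 0, -0.0555], [0, 0, -0.0555], [0, 0, -0.0555], [0, 0, 0], [0, 0, 0]]' --fingers 0.5

```text
clock: 9.45
position: [0.6173, -0.0864, 0.1077]
eef_rot: [-179.9, -0.0, 103.7]
force: [-0.4, -0.2, 0.1]
gripper_width: 0.252
gripper_force: 0.0
```

Run:
```python
from h import *
o=st(); case2("scene"); w=ww([-2.2,-190]); print("delta norm",(w-o["position"][:2])/.2, "rot norm",(103.2-o["eef_rot"][2])/180)
```

```text
t 9.45 tcp [ 0.6173 -0.0864  0.1077] tray [  -0.5 -186.5] yaw [-1.7992e+02 -2.0000e-02  1.0366e+02] F [-0.4 -0.2  0.1] w 0.252
scene c2 [  -1.4 -121.1] 92.6 59.2 -0.25 mean [   0.2 -122.2] pct [[-29.7, -166.3], [26.6, -76.1]]
delta norm [-0.00401274 -0.01904943] rot norm -0.0025609520901262784
```

Request:
play_rows --offset '[[-0.002, -0.029, 0], [0, 0, -0.15], [0, 0, -0.15], [0, 0, -0.1], [0, 0, -0.05], [0, 0, -0.0385], [0, 0, 0], [0, 0, 0]]' --rotation '[[0, 0, -0.0026], [0, 0, 0], [0, 0, 0], [0, 0, 0], [0, 0, 0], [0, 0, 0], [0, 0, 0], [0, 0, 0]]'

```text
clock: 10.6
position: [0.6186, -0.0926, 0.0113]
eef_rot: [179.9, 0.0, 103.0]
force: [1.2, -0.1, -0.8]
gripper_width: 0.248
gripper_force: 0.0
```

Run:
```python
from h import *
o=st(); case2("scene"); print("unit y 10mm norm",M[1]*.01/.2,"unit x 1mm norm",M[0]*.001/.2)
```

```text
t 10.6 tcp [ 0.6186 -0.0926  0.0113] tray [  -0.8 -192.8] yaw [1.7991e+02 4.0000e-02 1.0301e+02] F [ 1.2 -0.1 -0.8] w 0.248
scene c2 [  -1.3 -120.7] 92.9 60.7 0.67 mean [   1.5 -119.8] pct [[-29.8, -165.8], [27.1, -75.9]]
scene c2 [-61.9  -0.8] 66.4 64.5 89.05 mean [-56.4  -7. ] pct [[-93.7, -32.7], [-30.0, 31.1]]
unit y 10mm norm [-0.01141754  0.04867895] unit x 1mm norm [0.00486789 0.00114175]
```

Request:
play_rows --offset '[[-0.0057, 0.0243, 0], [-0.0057, 0.0243, 0], [-0.0057, 0.0243, 0], [-0.0041, 0.0247, 0], [-0.0041, 0.0247, 0], [-0.0041, 0.0247, 0], [-0.0041, 0.0247, 0], [-0.0041, 0.0247, 0], [-0.0041, 0.0247, 0], [0, 0, 0]]' --rotation '[[0, 0, 0.001], [0, 0, 0], [0, 0, 0], [0, 0, 0], [0, 0, 0], [0, 0, 0], [0, 0, 0], [0, 0, 0], [0, 0, 0], [0, 0, 0]]'

```text
clock: 12.0
position: [0.6092, -0.0476, 0.0104]
eef_rot: [-180.0, -0.0, 103.2]
force: [-0.4, 0.2, 1.7]
gripper_width: 0.251
gripper_force: 0.0
```

Run:
```python
from h import *
o=st(); case2("scene"); case2("top"); case2("top")
```

```text
t 12.0 tcp [ 0.6092 -0.0476  0.0104] tray [   0.4 -146.9] yaw [-1.7998e+02 -3.0000e-02  1.0320e+02] F [-0.4  0.2  1.7] w 0.251
scene c2 [  0.6 -89.8] 92.0 59.7 0.44 mean [  5.4 -84.4] pct [[-26.4, -132.6], [29.7, -44.7]]
top c2 [ 18.6 -84.1] 63.8 25.2 -20.3 mean [ 15.4 -84.3] pct [[-2.4, -109.7], [27.1, -52.7]]
```

Request:
play_rows --offset '[[-0.0057, 0.0243, 0], [-0.0057, 0.0243, 0], [-0.0057, 0.0243, 0], [-0.0057, 0.0243, 0], [-0.0057, 0.0243, 0], [-0.0057, 0.0243, 0], [-0.0057, 0.0243, 0], [0, 0, 0]]' --rotation '[[0, 0, 0], [0, 0, 0], [0, 0, 0], [0, 0, 0], [0, 0, 0], [0, 0, 0], [0, 0, 0], [0, 0, 0]]'

```text
clock: 13.45
position: [0.6011, -0.0136, 0.0103]
eef_rot: [-180.0, -0.0, 103.2]
force: [0.5, -1.2, 0.0]
gripper_width: 0.251
gripper_force: 0.0
```

Run:
```python
from h import *
o=st(); case2("scene"); case2("top")
im=viewer.get_image("scene");cv2.imwrite("pics/d1.png",cv2.resize(im["pixels"][100:320,200:520],None,fx=2.4,fy=2.4))
```

```text
t 13.45 tcp [ 0.6011 -0.0136  0.0103] tray [   0.2 -111.9] yaw [-1.7998e+02 -3.0000e-02  1.0320e+02] F [ 0.5 -1.2  0. ] w 0.251
scene c2 [ -0.  -54.7] 91.1 60.3 -1.77 mean [  5.7 -49.4] pct [[-26.4, -99.0], [29.1, -10.3]]
top c2 [ 10.9 -47.8] 81.2 33.4 -19.43 mean [  9.4 -43. ] pct [[-15.1, -78.9], [27.9, -9.5]]
```

View pics/d1.png

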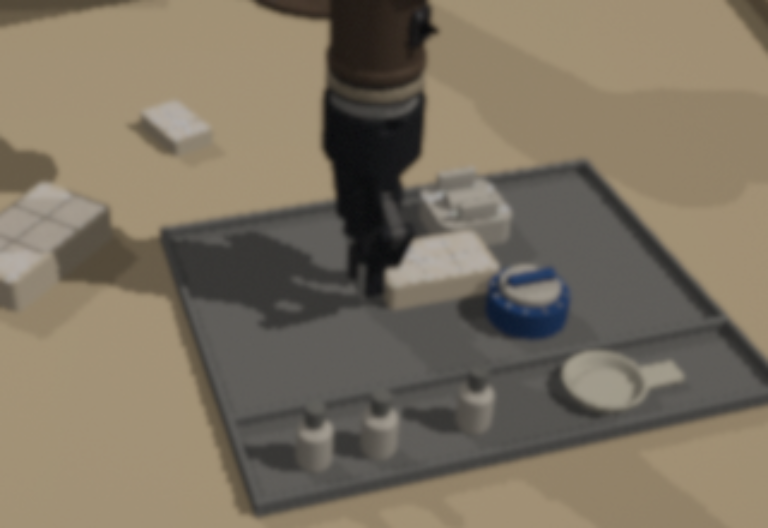

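The case's front end (crop (490,260)) is entering between the stand (470,205) and the timer (530,300), well centred, and the force is small.

Request:
play_rows --offset '[[-0.0057, 0.0243, 0], [-0.0057, 0.0243, 0], [-0.0057, 0.0243, 0], [-0.0057, 0.0243, 0], [0, 0, 0]]' --rotation '[[0, 0, 0], [0, 0, 0], [0, 0, 0], [0, 0, 0], [0, 0, 0]]'

```text
clock: 14.42
position: [0.5966, 0.0059, 0.0104]
eef_rot: [-180.0, -0.0, 103.2]
force: [-0.5, -0.4, -0.6]
gripper_width: 0.246
gripper_force: 0.0
```

Request:
play_rows --offset '[[-0.0057, 0.0243, 0], [-0.0057, 0.0243, 0], [-0.0057, 0.0243, 0], [-0.0057, 0.0243, 0], [-0.0057, 0.0243, 0], [-0.0057, 0.0243, 0], [0, 0, 0]]' --rotation '[[0, 0, 0], [0, 0, 0], [0, 0, 0], [0, 0, 0], [0, 0, 0], [0, 0, 0], [0, 0, 0]]'

```text
clock: 15.3
position: [0.5897, 0.035, 0.0104]
eef_rot: [-180.0, -0.0, 103.2]
force: [-0.0, -0.6, -0.6]
gripper_width: 0.247
gripper_force: 0.0
```

Run:
```python
from h import *
o=st(); case2("scene"); case2("top")
```

```text
t 15.3 tcp [0.5897 0.035  0.0104] tray [  0.3 -62. ] yaw [-1.7998e+02 -2.0000e-02  1.0320e+02] F [-0.  -0.6 -0.6] w 0.247
scene c2 [ 0.8 -5.1] 92.1 61.1 0.05 mean [5.4 1.3] pct [[-26.5, -48.2], [28.8, 39.7]]
top c2 [-1.   2.2] 82.6 35.7 -17.91 mean [-1.4  9.3] pct [[-26.7, -31.8], [23.1, 40.6]]
```

Request:
play_rows --offset '[[0.0057, -0.0243, 0], [0, 0, 0]]' --rotation '[[0, 0, 0], [0, 0, 0]]'

```text
clock: 15.85
position: [0.5914, 0.029, 0.0105]
eef_rot: [180.0, 0.0, 103.1]
force: [-0.1, 0.5, -0.3]
gripper_width: 0.254
gripper_force: 0.0
```

Request:
play_rows --offset '[[0, 0, 0], [0, 0, 0], [-0.0057, 0.0243, 0], [-0.0057, 0.0243, 0], [-0.0057, 0.0243, 0], [-0.0057, 0.0243, 0], [-0.0057, 0.0243, 0], [-0.0057, 0.0243, 0], [-0.0057, 0.0243, 0], [0, 0, 0]]' --rotation '[[0, 0, 0], [0, 0, 0], [0, 0, 0], [0, 0, 0], [0, 0, 0], [0, 0, 0], [0, 0, 0], [0, 0, 0], [0, 0, 0], [0, 0, 0]]' --fingers 0.8

```text
clock: 17.1
position: [0.583, 0.0641, 0.0104]
eef_rot: [-180.0, -0.0, 103.2]
force: [-0.1, -0.1, 0.0]
gripper_width: 0.096
gripper_force: 0.0
```

Run:
```python
from h import *
o=st(); case2("scene"); case2("top")
im=viewer.get_image("scene");cv2.imwrite("pics/d2.png",cv2.resize(im["pixels"][100:320,200:520],None,fx=2.4,fy=2.4))
```

```text
t 17.1 tcp [0.583  0.0641 0.0104] tray [  0.4 -32.1] yaw [-1.7999e+02 -2.0000e-02  1.0320e+02] F [-0.1 -0.1  0. ] w 0.096
scene c2 [ 5.1 22.6] 105.9 61.7 8.23 mean [ 5.7 30. ] pct [[-26.7, -19.8], [29.1, 70.4]]
top c2 [-2.  44.9] 64.9 36.1 -17.93 mean [-2.6 47. ] pct [[-24.5, 16.9], [20.9, 71.4]]
```

View pics/d2.png

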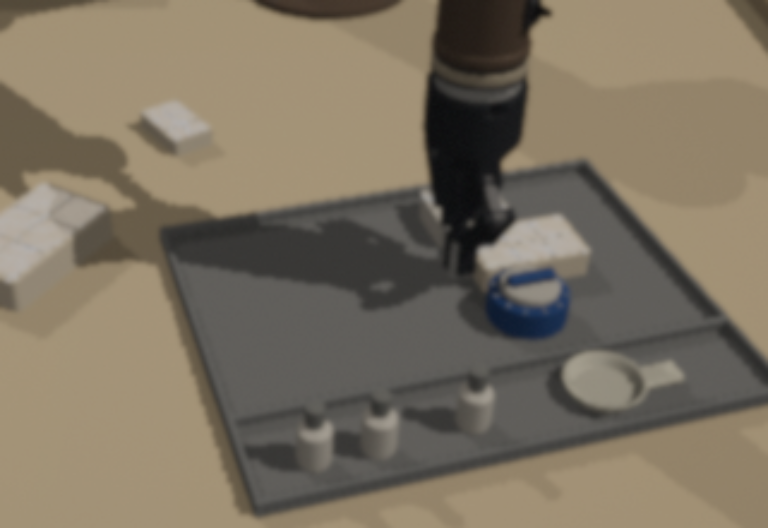

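The case is about 25 mm past the gap's middle, straight, and touching nothing (timer at crop (530,300), stand behind the gripper). I'll keep pushing.

Request:
play_rows --offset '[[-0.0057, 0.0243, 0], [-0.0057, 0.0243, 0], [-0.0057, 0.0243, 0], [-0.0057, 0.0243, 0], [0, 0, 0]]' --rotation '[[0, 0, 0], [0, 0, 0], [0, 0, 0], [0, 0, 0], [0, 0, 0]]'

```text
clock: 18.08
position: [0.5783, 0.0836, 0.0104]
eef_rot: [-180.0, -0.0, 103.2]
force: [0.5, 0.1, 0.0]
gripper_width: 0.098
gripper_force: 0.0
```

Request:
play_rows --offset '[[-0.0057, 0.0243, 0], [-0.0057, 0.0243, 0], [-0.0057, 0.0243, 0], [-0.0057, 0.0243, 0], [-0.0057, 0.0243, 0], [-0.0057, 0.0243, 0], [-0.0057, 0.0243, 0], [-0.0057, 0.0243, 0], [0, 0, 0]]' --rotation '[[0, 0, 0], [0, 0, 0], [0, 0, 0], [0, 0, 0], [0, 0, 0], [0, 0, 0], [0, 0, 0], [0, 0, 0], [0, 0, 0]]'

```text
clock: 19.2
position: [0.5693, 0.1224, 0.0104]
eef_rot: [-180.0, -0.0, 103.2]
force: [0.6, 0.0, -0.3]
gripper_width: 0.1
gripper_force: 0.0
```

Run:
```python
from h import *
o=st(); case2("scene"); case2("top")
```

```text
t 19.2 tcp [0.5693 0.1224 0.0104] tray [ 0.3 27.8] yaw [-1.7999e+02 -2.0000e-02  1.0321e+02] F [ 0.6  0.  -0.3] w 0.1
scene c2 [ 1.6 85.3] 95.5 56.5 2.2 mean [ 7.1 90.5] pct [[-26.0, 40.2], [28.9, 130.4]]
top c2 [-8.9 95.5] 78.6 21.2 -17.4 mean [ -1.5 114. ] pct [[-27.2, 62.0], [11.8, 131.2]]
```

Request:
play_rows --offset '[[-0.0028, 0.0122, 0], [-0.0028, 0.0122, 0], [-0.0028, 0.0122, 0], [0, 0, 0]]' --rotation '[[0, 0, 0], [0, 0, 0], [0, 0, 0], [0, 0, 0]]'

```text
clock: 20.0
position: [0.5677, 0.1295, 0.0104]
eef_rot: [-180.0, -0.0, 103.2]
force: [1.1, 1.1, -0.1]
gripper_width: 0.095
gripper_force: 0.0
```

Request:
play_rows --offset '[[-0.0011, 0.0049, 0], [0, 0, 0]]' --rotation '[[0, 0, 0], [0, 0, 0]]'

```text
clock: 20.25
position: [0.5675, 0.1303, 0.0104]
eef_rot: [-180.0, -0.0, 103.2]
force: [0.3, 0.8, -0.3]
gripper_width: 0.096
gripper_force: 0.0
```

Request:
play_rows --offset '[[-0.0006, 0.0024, 0], [0, 0, 0]]' --rotation '[[0, 0, 0], [0, 0, 0]]'

```text
clock: 20.5
position: [0.5675, 0.1306, 0.0104]
eef_rot: [180.0, 0.0, 103.2]
force: [-0.1, 0.4, -1.1]
gripper_width: 0.103
gripper_force: 0.3
```

Request:
play_rows --offset '[[-0.0006, 0.0024, 0], [0, 0, 0], [-0.0006, 0.0024, 0], [0, 0, 0]]' --rotation '[[0, 0, 0], [0, 0, 0], [0, 0, 0], [0, 0, 0]]'

```text
clock: 21.0
position: [0.5674, 0.131, 0.0104]
eef_rot: [180.0, 0.1, 103.2]
force: [0.8, -3.9, 0.5]
gripper_width: 0.1
gripper_force: 2.2
```

Run:
```python
from h import *
o=st(); case2("scene"); case2("top")
```

```text
t 21.0 tcp [0.5674 0.131  0.0104] tray [ 0.5 36.6] yaw [1.8000e+02 5.0000e-02 1.0321e+02] F [ 0.8 -3.9  0.5] w 0.1
scene c2 [ 1.3 92.2] 96.1 58.4 -0.34 mean [ 6.8 98.9] pct [[-26.4, 48.5], [29.1, 138.8]]
```

The rim now resists with about 4 N. I'll back off, lift clear and check from above.

Request:
play_rows --offset '[[0.0057, -0.0243, 0], [0.0114, -0.0487, 0], [0.0114, -0.0487, 0], [0, 0, 0.2], [0, 0, 0.25], [0, 0, 0.25], [0.05, -0.28, 0], [0.05, -0.28, 0], [0.05, -0.28, 0], [0, 0, 0]]' --rotation '[[0, 0, 0], [0, 0, 0], [0, 0, 0], [0, 0, 0], [0, 0, 0], [0, 0, 0], [0, 0, 0], [0, 0, 0], [0, 0, 0], [0, 0, 0]]'

```text
clock: 22.55
position: [0.6036, -0.0652, 0.1508]
eef_rot: [179.9, 0.1, 102.9]
force: [-0.5, -0.6, 0.2]
gripper_width: 0.099
gripper_force: 0.0
```

Run:
```python
from h import *
o=st(); case2("scene"); case2("top"); case2("top")
im=viewer.get_image("top");cv2.imwrite("pics/e1.png",cv2.resize(im["pixels"][70:250,160:460],None,fx=2.6,fy=2.6))
```

```text
t 22.55 tcp [ 0.6036 -0.0652  0.1508] tray [  -9.  -162.7] yaw [1.7993e+02 7.0000e-02 1.0285e+02] F [-0.5 -0.6  0.2] w 0.099
scene c2 [-0.5 93.3] 95.6 60.2 -0.18 mean [ 1.9 91.6] pct [[-28.1, 47.6], [28.1, 138.4]]
top c2 [-0.4 98.2] 84.8 56.4 0.0 mean [  2.  105.8] pct [[-27.8, 61.4], [27.2, 139.3]]
top c2 [ -0.3 100.3] 80.8 56.1 -0.15 mean [  2.4 107.9] pct [[-27.8, 64.1], [27.2, 139.7]]
```

View pics/e1.png

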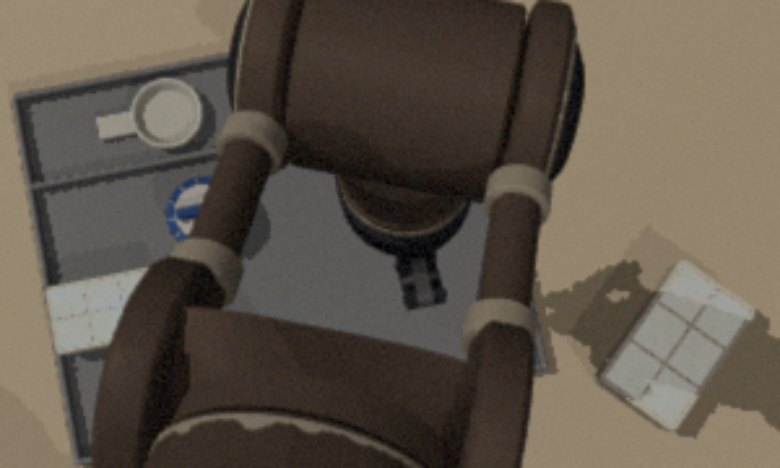

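The picture shows the case square against the end rim (crop (50,320)), with its leading edge at tray y ≈ 140 mm, and the arm clear of it. I'm handing the job in.

```bash
python3 -c "
from h import *
print(ticket.finish_job())"
```

```text
the job is handed in; nothing more can be done
None
```

The pill case went through the gap without being lifted and lies flush and square against the end rim, about on the lane's middle. The job is handed in at about 23 s; no verdict came back.

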